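# Close the split heating block around the vial

### The arm

A 6-joint arm with a two-finger parallel gripper is mounted at the origin on the work surface. World frame = base frame: x ahead of the robot, y to its left, z up, the work surface at z = 0. Lengths are in m, angles in degrees, forces in N, time in s.
With the tool pointing down it reaches from about 0.375 to 0.9 m from the base axis. Payload 3.1 kg.
Tool frame: the origin (TCP) lies at the very end of the fingers, on their centre line; the grasp point (between the pads) lies 19 mm behind it; z points along the fingers, y is the line along which they close (so a half turn about z gives the same grasp; the last joint's range is limited). The gripper opens to 87 mm and grips with 3 to 60 N. Pads are 19 mm wide; open, the fingers measure 117 mm over their backs; the gripper's body (75 mm by 190 mm) begins 51 mm behind the grasp point.
Start: joints at [-82.248, 30.224, 82.088, -0, 67.689, -10.227], TCP at [0.193, -0.594, 0.223] pointing down, gripper open.
Joint ranges: [-176.69, 176.69], [-43.24, 126.21], [12.49, 139.97], [-82, 262], [0, 151.66], [-163.58, 163.58]. Speed limits (degrees/s): [159.86, 159.86, 180, 180, 180, 180].

### API

Orientations are given as [roll, pitch, yaw] about the fixed x, y, z axes, in that order (R = Rz(yaw) Ry(pitch) Rx(roll)).
In Python, from rig import readout, imaging, workorder, finder gives the robot as it stands.
- The arm moves only by the shell command python3 -m jog 'ROWS' [FORCE]. ROWS is JSON, a list of rows, each a list of 3 entries, a list of its own where there are three numbers: the turn, a rotation vector about the tool's x, y, z in rad, then the shift along the tool's x, y, z in cm, then the closure, from 0 (fully open) to 1 (shut). A call has exactly 8 rows; each row shifts and turns the commanded pose from where the row before left it, along the tool's axes as they then stand; what a row does not reach is not made up. A row lasts 1/12 s, in which the tool goes at most 41.7 mm and 7.16 degrees, less where a joint would pass 70% of its speed; a pose out of reach is approached as far as the arm can. A call with a gripper value outside its range is refused whole. The fingers move at their own pace and stop on an object; FORCE is the grip in N (left out, the last holds). Time passes only in rows, so rows that do not move let the fingers close, or fill a call up. It gives the time, the measured TCP pose, the force, the opening and the grip force at its end, in the units of the state.
- readout.read_state(): the state, without advancing time (a new reading comes with each control period).
- imaging.snapshot(name): name is "scene" or "top" or "wrist"; returns (picture, depth): 420x560x3 uint8, blue, green, red; 420x560 float32, m along the optical axis (not along the pixel's ray), 0 where there is no reading.
- imaging.get_calibration(name): a dict with "camera_matrix" (3x3 intrinsics, pixels), "R" (3x3) and "t" (3): a world point X has camera coordinates R X + t; the wrist camera has in their place "tool_from_camera" (4x4, takes a point from camera to tool coordinates, whose origin is the TCP and whose axes are the flange's). Camera axes: x right, y down, z forward; pixel columns grow to the right and rows downward; lengths in m; the calibration is good to about 2 mm. A picture is of the moment at which its call begins: read the wrist's pose just before it. get_calibration takes no time and is no camera call.
- workorder.hand_in(): hands the job in; it is judged then, once.
Trained networks look in the newest picture that a camera, given by its name, has taken for a name from the list of things; names that differ only in an ending like _2 or _b are one class to them, and where a whole thing is asked for, a point or a joint stands for the part that bears it (a point fixed in the world has none). Each returns a list of dicts, best first, with "p" (0 to 1); they miss things now and then, are a little off and sometimes report something else, mostly with a low value. They report only what shows in the picture. A call takes as long as a camera call. They do not tell look-alikes from the thing itself.
- finder.spot_in(camera, thing): "box" ([left, top, width, height] in pixels, round what is visible of it).
- finder.spot_point(camera, thing): "at" ([row, column] in pixels: a listed point, or the origin of a listed thing).
The state is a dict: "t": time; "joint_positions": joint angles; "joint_vel": joint speeds; "joint_efforts": joint torques, N m; "tcp_pos": TCP position; "ee_rot": TCP orientation; "ft_force": force on the tool from outside, world axes, zero at the start; "moment": the same for the moment, N m; "finger_gap": opening from 0.0 (shut) to 1.0 (fully open); "grasp_force": force on a finger pad.
Only numpy, scipy, OpenCV 4.12 (cv2) and the standard library are available. Lean on these libraries where they do the work, as an engineer would, in place of code of your own. Each camera call takes 0.05 s, during which the arm holds its last target. There are 200 camera calls.

### The job

The fixed half of a split aluminium heating block stands on the small hotplate with a vial in its bore. Of the three loose halves on the bench, find the one whose tongue matches the slot in the fixed half, stand it upright on the hotplate and slide it fully home, so that the two joint faces close flush all along and the block surrounds the vial; then let go. Leave the other two halves and the things around them where they are.

Things in the scene. Friction and masses are not known exactly. Their poses are not given: they have to be found in the camera images.
- heater: white hotplate 215 (x) x 185 (y), fixed, its dark steel plate 180 x 150 with top 40 above the bench. On it, rigidly, the fixed half block 48 x 110 x 40 high at x = +15 to +63; the plate from x = -90 to +15 is free. Capped vial, radius 14, fixed upright in the bore, its cap 78 above the bench. Origin: centre of underside, on the bench; +x from the free side to the fixed half, +z up
- joint_face (a point): foot of the fixed half's joint face, on the bore's axis, at the plate's top (40 above the bench); axes as the heater's. The face looks to -x and has one full-height slot 25 wide, 29 deep, open at the top, centred at y = +36. With the right half home, axes are parallel, the faces touch and its point is at x = -22, y = 0, z = +38 here
- block_a_mid (a point): loose aluminium half block, 44 (x) x 110 (y) x 40 high, upright; half bore radius 16 at y=0 in its joint face (+x). The matching half: one key at y = +36, upright, full-height, 22 wide, standing out 26, nose rounded. On top a black grip rib 24 wide (y), 34 long (x), 36 high, centred on this point's axis; total height 76, 0.6 kg. Point: 38 above its underside, 22 behind the joint face; +x out of that face, +z up
- block_b_mid (a point): loose aluminium half block, 44 (x) x 110 (y) x 40 high, upright; half bore radius 16 at y=0 in its joint face (+x). Wrong: one key at y = -36, upright, full-height, 22 wide, standing out 26, nose rounded. On top a black grip rib 24 wide (y), 34 long (x), 36 high, centred on this point's axis; total height 76, 0.6 kg. Point: 38 above its underside, 22 behind the joint face; +x out of that face, +z up
- block_c_mid (a point): loose aluminium half block, 44 (x) x 110 (y) x 40 high, upright; half bore radius 16 at y=0 in its joint face (+x). Wrong: two keys at y = +36 and -36, upright, full-height, 22 wide, standing out 26, nose rounded. On top a black grip rib 24 wide (y), 34 long (x), 36 high, centred on this point's axis; total height 76, 0.6 kg. Point: 38 above its underside, 22 behind the joint face; +x out of that face, +z up
- beaker_rim (a point): middle of the rim of an empty glass beaker, radius 35, 80 high, a bystander
- dish: open glass dish, radius 45, 16 high, a bystander; origin at the centre of its underside
- spatula: steel lab spatula lying flat, 180 long, a bystander; origin at its underside
Mind the look-alikes: they are no part of the job. Leave any pink look-alike of the part that bears block_a_mid alone.

How it is judged:
By the outcome, as a careful person would: the job done as asked, in the order asked, and still so for the second after the job is handed in, with the robot touching nothing.
It also fails if it takes over 48 s, if anything falls off the work surface, if the arm or the gripper's body presses on something with over 40 N, if the wrist force passes 120 N, or if a joint passes its speed limit or range.

## Working session

There is one attempt and no reset: what is moved stays moved. The work goes in short steps, Python scripts to look and compute and a shell command to move; the robot and the scene stay as the last step left them, time stands still between calls to the robot, and variables do not carry over. Pictures are saved under pics/ and viewed, at most 10 in all, crops included, and the job is handed in when it is done.

```bash
mkdir -p pics; ls; python3 - <<'E'
from rig import readout, imaging, workorder, finder
import cv2,numpy as np
s=readout.read_state();print(s['t'],s['tcp_pos'],s['ee_rot'],s['finger_gap'])
ims=[]
for c in ("scene","top"):
    p,d=imaging.snapshot(c);cv2.imwrite(f'pics/{c}0.png',p);np.save(f'{c}0.npy',d)
    for t in("heater","joint_face","block_a_mid","block_b_mid","block_c_mid","beaker_rim","dish","spatula"):
        r=finder.spot_point(c,t);print(c,t,[(np.round(q['at']).tolist(),round(q['p'],2)) for q in r[:4]])
E
```

```text
pics
0.0 [ 0.19285622 -0.59371531  0.22156019] [-1.79876362e+02 -2.27794580e-02  1.79804597e+01] 0.9992943948052502
scene heater [([242.0, 284.0], 0.9), ([354.0, 190.0], 0.52)]
scene joint_face [([239.0, 287.0], 0.94)]
scene block_a_mid [([179.0, 343.0], 0.91), ([171.0, 240.0], 0.76)]
scene block_b_mid [([283.0, 194.0], 0.7), ([159.0, 292.0], 0.68)]
scene block_c_mid [([283.0, 190.0], 0.92)]
scene beaker_rim [([319.0, 260.0], 0.78), ([242.0, 284.0], 0.62)]
scene dish [([135.0, 338.0], 0.61)]
scene spatula [([355.0, 190.0], 0.76)]
top heater [([189.0, 286.0], 0.55)]
top joint_face [([183.0, 287.0], 0.67)]
top block_a_mid [([175.0, 179.0], 0.94), ([286.0, 245.0], 0.83)]
top block_b_mid [([243.0, 185.0], 0.65)]
top block_c_mid [([236.0, 387.0], 0.88)]
top beaker_rim [([151.0, 386.0], 0.71), ([183.0, 284.0], 0.6)]
top dish [([218.0, 122.0], 0.73)]
top spatula [([198.0, 443.0], 0.69)]
```

View pics/scene0.png

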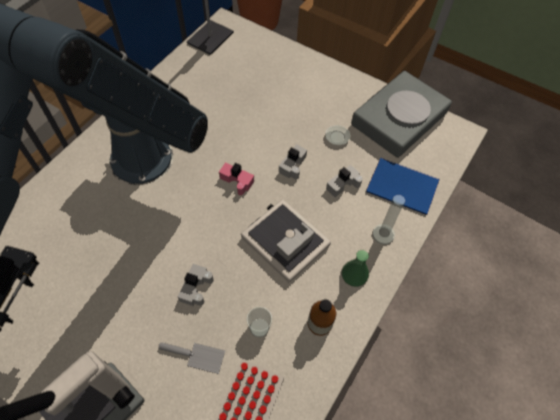

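View pics/top0.png

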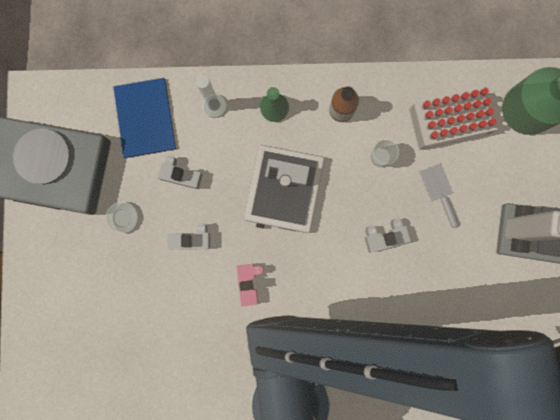

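```bash
cat > h.py <<'E'
import numpy as np
from rig import imaging
def w(cam,rc,d):
    c=imaging.get_calibration(cam);K=np.array(c['camera_matrix']);R=np.array(c['R']);t=np.array(c['t'])
    r,k=int(round(rc[0])),int(round(rc[1]));z=d[r,k]
    return R.T@(np.linalg.inv(K)@[rc[1]*z,rc[0]*z,z]-t)
def onz(cam,rc,h):
    c=imaging.get_calibration(cam);K=np.array(c['camera_matrix']);R=np.array(c['R']);t=np.array(c['t'])
    v=R.T@np.linalg.inv(K)@[rc[1],rc[0],1];o=-R.T@t
    return o+v*(h-o[2])/v[2]
def cloud(cam,d):
    c=imaging.get_calibration(cam);K=np.array(c['camera_matrix']);R=np.array(c['R']);t=np.array(c['t'])
    v,u=np.indices(d.shape);P=np.stack([u*d,v*d,d],-1)@np.linalg.inv(K).T
    return (P-t)@R
def tri(a,b):
    A=[];o=[]
    M=np.zeros((3,3));m=np.zeros(3)
    for cam,rc in((a),(b)):
        c=imaging.get_calibration(cam);R=np.array(c['R'])
        v=R.T@np.linalg.inv(np.array(c['camera_matrix']))@[rc[1],rc[0],1];v/=np.linalg.norm(v);o=-R.T@np.array(c['t'])
        P=np.eye(3)-np.outer(v,v);M+=P;m+=P@o
    return np.linalg.solve(M,m)
E
python3 - <<'E'
from h import *
for c in('scene','top'):
    k=imaging.get_calibration(c);R=np.array(k['R']);print(c,-R.T@np.array(k['t']),R[2],np.array(k['camera_matrix'])[0,0])
d=np.load('top0.npy')
for p in((175,179),(286,245),(243,185),(236,387),(183,287)):print(p,w('top',p,d).round(3),onz('top',p,.038).round(3))
E
```

```text
scene [ 0.91902633 -0.61029184  1.36906656] [-0.27225369  0.42726628 -0.86216092] 490.25889340772994
top [ 0.40580746 -0.00140984  1.39835338] [ 0.08348356  0.01927259 -0.99632277] 502.35551000290207
(175, 179) [0.622 0.286 0.072] [0.628 0.293 0.038]
(286, 245) [0.325 0.111 0.078] [0.323 0.115 0.038]
(243, 185) [0.44  0.268 0.078] [0.441 0.277 0.038]
(236, 387) [ 0.45  -0.262  0.08 ] [ 0.451 -0.27   0.038]
(183, 287) [ 0.595 -0.003  0.077] [ 0.6   -0.003  0.038]
```

The scene picture shows the hotplate at about (240,285), the pink look-alike at (178,236) and the two-key half at (283,195). In the top picture, the half at (175,179) has one key on its left, so it is probably A. The one at (240,187) has its key on the right, so it is probably B. I'll zoom in to check.

```bash
python3 - <<'E'
import cv2,numpy as np
p=cv2.imread('pics/top0.png')
a=cv2.resize(p[140:260,150:330],None,fx=4.4,fy=4.4,interpolation=cv2.INTER_CUBIC)
cv2.imwrite('pics/crop1.png',a)
from h import *
d=np.load('top0.npy');P=cloud('top',d)
for n,(r0,r1,c0,c1) in {'A':(150,200,150,215),'H':(140,240,240,330)}.items():
    Q=P[r0:r1,c0:c1].reshape(-1,3);
    print(n,np.histogram(Q[:,2],bins=np.arange(0,.1,.005)))
E
```

```text
A (array([1252,  176,   36,   25,   13,   15,   28,  216,  290,   45,    8,
          5,    2,   14,   46,   62,    6,    0,    0]), array([0.   , 0.005, 0.01 , 0.015, 0.02 , 0.025, 0.03 , 0.035, 0.04 ,
       0.045, 0.05 , 0.055, 0.06 , 0.065, 0.07 , 0.075, 0.08 , 0.085,
       0.09 , 0.095]))
H (array([1858,  254,   10,    5,   11,  183,  934, 1652, 1537,  181,   19,
         18,   11,   13,   38,  294,  338,   28,    0]), array([0.   , 0.005, 0.01 , 0.015, 0.02 , 0.025, 0.03 , 0.035, 0.04 ,
       0.045, 0.05 , 0.055, 0.06 , 0.065, 0.07 , 0.075, 0.08 , 0.085,
       0.09 , 0.095]))
```

View pics/crop1.png

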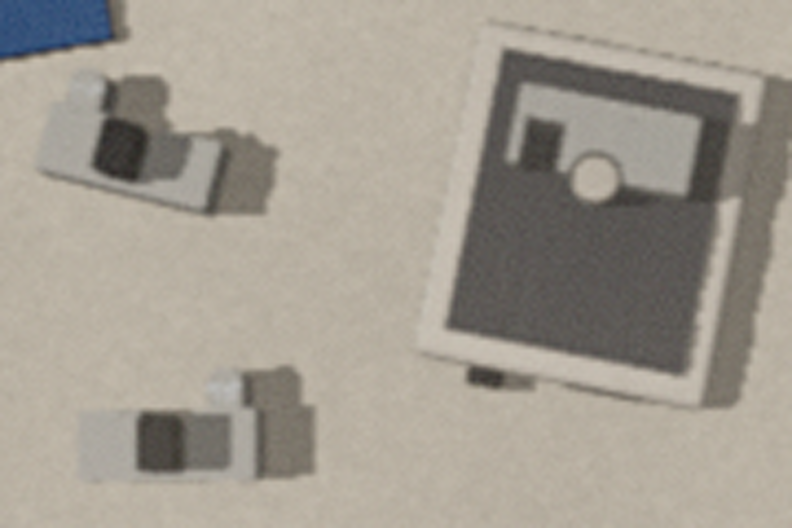

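The enlarged crop confirms it. The half at top-left has its key at the left end of the joint face (y=+36), so it is A. The lower half has its key on the right, so it is B. The fixed half has its slot at left, at crop pixel (540,145), so A can go in almost parallel to its present pose. Next I'll get poses from depth and from the two views.

```bash
python3 - <<'E'
from h import *
import cv2
d=np.load('top0.npy');P=cloud('top',d);img=cv2.imread('pics/top0.png')
def rect(Q,n):
    (c,s,a)=cv2.minAreaRect((Q[:,:2]*1000).astype(np.float32));print(n,len(Q),np.round(c,1),np.round(s,1),round(a,1),'z',np.median(Q[:,2]).round(4))
def reg(r0,r1,c0,c1):return P[r0:r1,c0:c1].reshape(-1,3)
A=reg(150,200,150,215);z=A[:,2]
rect(A[(z>.033)&(z<.05)],'A top incl key');rect(A[z>.066],'A rib')
H=reg(140,240,240,330);z=H[:,2]
rect(H[(z>.025)],'H all')
rect(H[(z>.07)],'H fixed+vial')
print(tri(('scene',(179,343)),('top',(175,179))), tri(('scene',(239,287)),('top',(183,287))))
E
```

```text
A top incl key 566 [639.8 290.4] [112.3  69. ] 74.6 z 0.0407
A rib 141 [528.5 147.1] [383.5  36.9] 55.9 z 0.0759
H all 5288 [554.3  12.2] [185.  284.5] 77.8 z 0.0397
H fixed+vial 740 [532.9  17.4] [109.4 239.8] 77.4 z 0.0804
[0.62840811 0.29430156 0.02999818] [ 0.59836505 -0.00364705  0.0453095 ]
```

```bash
R='[[0,0,0],[0.569,-3.036,0],0]'
python3 -m jog '[[[0,0,0.0729],[0,0,-0.5],0],[[0,0,0.0729],[0,0,-0.5],0],[[0,0,0.0729],[0,0,-0.5],0],[[0,0,0.0729],[0,0,-0.5],0],[[0,0,0.0729],[0,0,-0.5],0],[[0,0,0.0729],[0,0,-0.5],0],[[0,0,0.0729],[0,0,-0.5],0],[[0,0,0.0729],[0,0,-0.5],0]]'
```

```text
t: 1.57
tcp_pos: [0.1929, -0.5944, 0.2628]
ee_rot: [-180.0, 0.0, -15.6]
ft_force: [-0.4, -0.8, -0.5]
finger_gap: 0.997
grasp_force: 0.0
```

```bash
python3 -m jog '[[[0,0,0],[0.57,-3.04,0],0],[[0,0,0],[0.57,-3.04,0],0],[[0,0,0],[0.57,-3.04,0],0],[[0,0,0],[0.57,-3.04,0],0],[[0,0,0],[0.57,-3.04,0],0],[[0,0,0],[0.57,-3.04,0],0],[[0,0,0],[0.57,-3.04,0],0],[[0,0,0],[0.57,-3.04,0],0]]'
python3 -m jog '[[[0,0,0],[0.57,-3.04,0],0],[[0,0,0],[0.57,-3.04,0],0],[[0,0,0],[0.57,-3.04,0],0],[[0,0,0],[0.57,-3.04,0],0],[[0,0,0],[0.57,-3.04,0],0],[[0,0,0],[0.57,-3.04,0],0],[[0,0,0],[0.57,-3.04,0],0],[[0,0,0],[0.57,-3.04,0],0]]'
```

```text
t: 2.23
tcp_pos: [0.3021, -0.3708, 0.2627]
ee_rot: [180.0, -0.0, -15.5]
ft_force: [0.9, 0.8, 0.8]
finger_gap: 1.001
grasp_force: 0.0
t: 2.9
tcp_pos: [0.4108, -0.1485, 0.2629]
ee_rot: [180.0, -0.0, -15.4]
ft_force: [1.0, 0.2, -0.2]
finger_gap: 0.999
grasp_force: 0.0
```

```bash
python3 -m jog '[[[0,0,0],[0.57,-2.4,0],0],[[0,0,0],[0.57,-2.4,0],0],[[0,0,0],[0.57,-2.4,0],0],[[0,0,0],[0.57,-2.4,0],0],[[0,0,0],[0.57,-2.4,0],0],[[0,0,0],[0.57,-2.4,0],0],[[0,0,0],[0.57,-2.4,0],0],[[0,0,0],[0,0,0],0]]'
cat >> h.py <<'E'
def wcal():
    from rig import readout
    from scipy.spatial.transform import Rotation as Ro
    s=readout.read_state();c=imaging.get_calibration('wrist');T=np.eye(4)
    T[:3,:3]=Ro.from_euler('xyz',s['ee_rot'],degrees=True).as_matrix();T[:3,3]=s['tcp_pos']
    return np.array(c['camera_matrix']),T@np.array(c['tool_from_camera'])
def wcloud(d,K,T):
    v,u=np.indices(d.shape);P=np.stack([u*d,v*d,d],-1)@np.linalg.inv(K).T
    return P@T[:3,:3].T+T[:3,3]
def wpt(rc,z,K,T):
    v=T[:3,:3]@np.linalg.inv(K)@[rc[1],rc[0],1];o=T[:3,3];return o+v*(z-o[2])/v[2]
E
python3 - <<'E'
from h import *
from rig import finder
import cv2
K,T=wcal();p,d=imaging.snapshot('wrist');cv2.imwrite('pics/w1.png',p);np.savez('w1.npz',d=d,K=K,T=T)
print(T.round(3),K[0,0])
for t in('joint_face','heater','block_a_mid'):print(t,[(np.round(q['at'],1).tolist(),round(q['p'],2),wpt(q['at'],.04 if t!='heater' else 0,K,T).round(4)) for q in finder.spot_point('wrist',t)[:3]])
E
```

```text
t: 3.57
tcp_pos: [0.4953, 0.0045, 0.2628]
ee_rot: [-179.9, -0.1, -15.2]
ft_force: [0.0, 0.6, -0.3]
finger_gap: 1.001
grasp_force: 0.0
[[-0.263 -0.923 -0.281  0.573]
 [-0.965  0.251  0.079 -0.017]
 [-0.002  0.292 -0.957  0.425]
 [ 0.     0.     0.     1.   ]] 336.47397562251103
joint_face [([87.1, 258.6], 0.55, array([0.6004, 0.0029, 0.04  ]))]
heater [([100.3, 264.8], 0.88, array([0.5869, 0.002 , 0.    ]))]
block_a_mid [([137.4, 2.4], 0.69, array([0.6251, 0.2959, 0.04  ])), ([321.7, 238.3], 0.61, array([0.3257, 0.112 , 0.04  ]))]
```

View pics/w1.png

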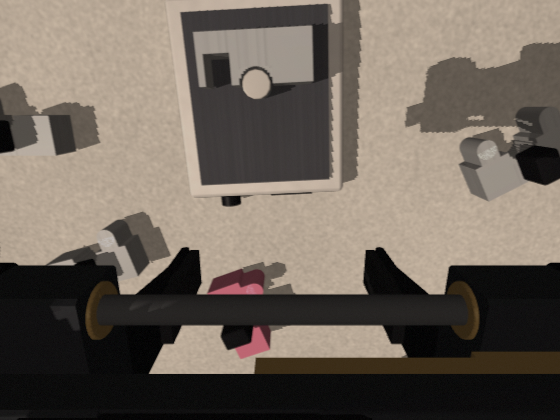

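The picture shows the fixed half with its slot at (217,70), the vial cap at (256,83) and pink at (245,310), plus part of A at the left edge. I'll fit the heater's pose from this view.

```bash
cat > fit.py <<'E'
from h import *
import cv2
def fit(f):
    z=np.load(f);d,K,T=z['d'],z['K'],z['T'];P=wcloud(d,K,T)
    m=(np.abs(P[...,0]-.56)<.16)&(np.abs(P[...,1])<.15)&(d>0)
    def big(mm):
        n,l,s,_=cv2.connectedComponentsWithStats(mm.astype(np.uint8));i=1+np.argmax(s[1:,4]);return l==i
    for nm,lo,hi in(('heater',.025,.2),('fixed',.065,.1)):
        b=big(m&(P[...,2]>lo)&(P[...,2]<hi));Q=P[b]
        c,s,a=cv2.minAreaRect((Q[:,:2]*1000).astype(np.float32));print(f,nm,len(Q),np.round(c,1),np.round(s,1),round(a,2),np.median(Q[:,2]).round(4))
        if nm=='fixed':
            for yaw in np.radians([-12.4]):
                L=(Q[:,:2]-[.598,-.003])@np.array([[np.cos(yaw),-np.sin(yaw)],[np.sin(yaw),np.cos(yaw)]])
                # front edge per y bin (min x), back edge, y ends
                e=[(yb,L[(abs(L[:,1]-yb)<.002),0].min(),L[(abs(L[:,1]-yb)<.002),0].max()) for yb in np.arange(-.052,.053,.004) if (abs(L[:,1]-yb)<.002).any()]
                print((np.array(e)*1000).round(1).tolist());print('y ends',np.percentile(L[:,1],[.5,99.5]))
import sys
fit(sys.argv[1])
E
python3 fit.py w1.npz
```

```text
w1.npz heater 32237 [578.5   9.6] [186.  222.5] 77.17 0.0398
w1.npz fixed 6121 [ 6.186e+02 -1.000e-01] [110.2  61.4] 77.72 0.0797
[[-48.0, 2.0, 49.9], [-44.0, 1.9, 49.9], [-40.0, 1.9, 49.7], [-36.0, 2.0, 49.7], [-32.0, 2.0, 50.0], [-28.0, 2.0, 50.1], [-24.0, 2.0, 49.5], [-20.0, 2.0, 49.7], [-16.0, 2.0, 49.9], [-12.0, 1.9, 50.2], [-8.0, -1.3, 49.5], [-4.0, -7.6, 49.6], [-0.0, -10.3, 50.0], [4.0, -11.2, 50.2], [8.0, -11.1, 49.8], [12.0, -10.9, 49.7], [16.0, -8.8, 49.7], [20.0, -4.9, 50.2], [24.0, 2.0, 50.1], [28.0, 2.1, 49.7], [32.0, 2.1, 49.9], [36.0, 31.0, 50.0], [40.0, 30.9, 49.9], [44.0, 30.9, 49.8], [48.0, 30.9, 49.8], [52.0, 30.9, 50.1]]
y ends [-0.04719454  0.06170151]
```

```bash
python3 -m jog '[[[0,0,0],[-0.39,-4.1,0],0],[[0,0,0],[-0.39,-4.1,0],0],[[0,0,0],[-0.39,-4.1,0],0],[[0,0,0],[-0.39,-4.1,0],0],[[0,0,0],[-0.39,-4.1,0],0],[[0,0,0],[-0.39,-4.1,0],0],[[0,0,0],[-0.39,-4.1,0],0],[[0,0,0],[0,0,0],0]]'
python3 - <<'E'
from h import *
import cv2
K,T=wcal();p,d=imaging.snapshot('wrist');cv2.imwrite('pics/w2.png',p);np.savez('w2.npz',d=d,K=K,T=T)
P=wcloud(d,K,T);c0=np.array([.627,.294]);L0=P[...,:2]-c0
near=(np.hypot(L0[...,0],L0[...,1])<.085)&(d>0)
for nm,lo,hi in(('all',.03,.1),('body',.03,.05),('rib',.06,.1)):
    m=(near&(P[...,2]>lo)&(P[...,2]<hi)).astype(np.uint8)
    n,l,s,_=cv2.connectedComponentsWithStats(m);Q=P[l==1+np.argmax(s[1:,4])]
    c,s,a=cv2.minAreaRect((Q[:,:2]*1000).astype(np.float32));print(nm,len(Q),np.round(c,1),np.round(s,1),round(a,2),np.median(Q[:,2]).round(4))
    if nm=='body' :
      y=np.radians(-15.4);L=(Q[:,:2]-c0)@np.array([[np.cos(y),-np.sin(y)],[np.sin(y),np.cos(y)]])
      print((np.array([(b,L[abs(L[:,1]-b)<.002,0].min(),L[abs(L[:,1]-b)<.002,0].max()) for b in np.arange(-.052,.053,.004) if (abs(L[:,1]-b)<.002).any()])*1000).round(1).tolist(),np.percentile(L[:,1],[.2,99.8]))
    if nm=='rib':
      y=np.radians(-15.4);L=(Q[Q[:,2]>.073][:,:2]-c0)@np.array([[np.cos(y),-np.sin(y)],[np.sin(y),np.cos(y)]]);print(np.percentile(L,[.5,99.5],axis=0))
E
```

```text
t: 4.43
tcp_pos: [0.5447, 0.2909, 0.2626]
ee_rot: [-179.7, -0.1, -15.2]
ft_force: [0.7, 0.6, -0.1]
finger_gap: 1.002
grasp_force: 0.0
all 4560 [639.8 292.1] [110.1  69.2] 74.04 0.0402
body 3700 [639.8 292.1] [110.1  69.2] 74.04 0.0399
[[-52.0, -21.9, 21.2], [-48.0, -21.9, 21.2], [-44.0, -21.9, 21.2], [-40.0, -21.9, 21.2], [-36.0, -22.0, 21.1], [-32.0, -21.9, 21.2], [-28.0, -22.0, 21.1], [-24.0, -22.0, 21.2], [-20.0, -21.0, 21.1], [-16.0, -20.9, 21.1], [-12.0, -21.0, 16.0], [-8.0, -20.9, -15.5], [-4.0, -21.0, -18.7], [-0.0, -21.0, -18.7], [4.0, -21.0, -18.7], [8.0, -21.0, -18.8], [12.0, -21.0, -18.8], [16.0, -21.0, 22.0], [20.0, -21.1, 22.0], [24.0, -21.1, 22.0], [28.0, -21.1, 44.8], [32.0, -21.1, 46.8], [36.0, -21.1, 47.8], [40.0, -21.1, 47.8], [44.0, -21.1, 46.9], [48.0, -21.1, 44.0], [52.0, -21.2, 21.9]] [-0.05318279  0.05641192]
rib 832 [627.8 295.5] [24.  32.6] 74.75 0.0757
[[-0.01594121 -0.01023671]
 [ 0.01656692  0.01307853]]
```

View pics/w2.png

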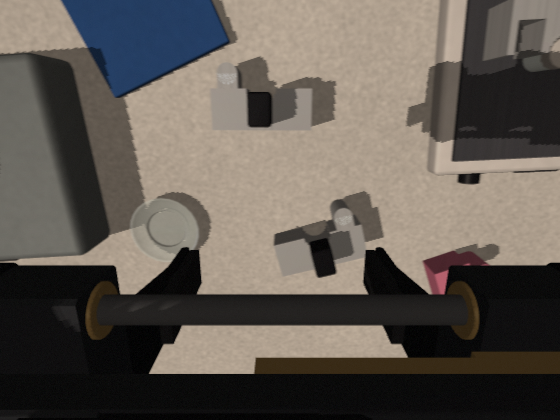

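View shows A at (260,110) with its key at (228,75), one key on the left, and the rib at (259,109). Measured mid is (0.6276, 0.2955), yaw −15.9°, top 40 mm and rib 76 mm, which match the given sizes. Going in.

```bash
python3 -m jog '[[[0,0,0.012],[1.12,-0.39,1.6],0],[[0,0,0],[1.12,-0.39,1.6],0],[[0,0,0],[1.12,-0.39,1.6],0],[[0,0,0],[1.12,-0.39,1.6],0],[[0,0,0],[1.12,-0.39,1.6],0],[[0,0,0],[1.12,-0.39,1.6],0],[[0,0,0],[1.12,-0.37,1.6],0],[[0,0,0],[0,0,0],0]]'
```

```text
t: 5.15
tcp_pos: [0.6265, 0.2859, 0.1468]
ee_rot: [179.8, 0.2, -16.3]
ft_force: [-0.2, 0.4, -0.5]
finger_gap: 1.001
grasp_force: 0.0
```

```bash
python3 -m jog '[[[0,0,0],[0,0,0.5],0],[[0,0,0],[0,0,0.5],0],[[0,0,0],[0,0,0],0],[[0,0,0],[0,0,0],0],[[0,0,0],[0,0,0],0],[[0,0,0],[0,0,0],0],[[0,0,0],[0,0,0],0],[[0,0,0],[0,0,0],0]]'
python3 - <<'E'
from h import *
from rig import readout
import cv2
s=readout.read_state();print(s['tcp_pos'],s['ee_rot'],s['joint_vel'])
K,T=wcal();p,d=imaging.snapshot('wrist');cv2.imwrite('pics/w3.png',p);np.savez('w3.npz',d=d,K=K,T=T)
P=wcloud(d,K,T);near=(np.hypot(P[...,0]-.627,P[...,1]-.294)<.04)&(d>0)
Q=P[near&(P[...,2]>.07)&(P[...,2]<.085)]
c,s,a=cv2.minAreaRect((Q[:,:2]*1000).astype(np.float32));print(len(Q),c,s,a)
Q=P[near&(P[...,2]>.035)&(P[...,2]<.045)]
c,s,a=cv2.minAreaRect((Q[:,:2]*1000).astype(np.float32));print(len(Q),c,s,a)
E
```

```text
t: 5.82
tcp_pos: [0.6264, 0.29, 0.141]
ee_rot: [-180.0, -0.0, -16.1]
ft_force: [0.2, -0.5, 0.2]
finger_gap: 1.0
grasp_force: 0.0
[0.62644605 0.29000421 0.14104431] [-1.79978821e+02 -3.76146150e-02 -1.61008397e+01] [-0.02078681  0.12756594  0.01774592 -0.03066951  0.06315508  0.00717399]
1472 (627.921142578125, 295.47479248046875) (23.623371124267578, 33.90401840209961) 74.85327911376953
3145 (628.1261596679688, 293.5675354003906) (79.73088073730469, 51.72920227050781) 68.747802734375
```

```bash
python3 -m jog '[[[0,0,0],[0,-0.2,1.2],0],[[0,0,0],[0,-0.2,1.2],0],[[0,0,0],[0,-0.17,1.2],0],[[0,0,0],[0,0,1.2],0],[[0,0,0],[0,0,1.2],0],[[0,0,0],[0,0,1.2],0],[[0,0,0],[0,0,1.2],0],[[0,0,0],[0,0,1.1],0]]'
python3 -m jog '[[[0,0,0],[0,0,0],0],[[0,0,0],[0,0,0],0],[[0,0,0],[0,0,0],0],[[0,0,0],[0,0,0],0.4],[[0,0,0],[0,0,0],0.6],[[0,0,0],[0,0,0],0.8],[[0,0,0],[0,0,0],0.8],[[0,0,0],[0,0,0],0.8]]' 40
```

```text
t: 6.53
tcp_pos: [0.6276, 0.295, 0.0438]
ee_rot: [180.0, 0.1, -16.1]
ft_force: [-0.2, 0.2, 0.0]
finger_gap: 1.0
grasp_force: 0.0
t: 7.2
tcp_pos: [0.6281, 0.2953, 0.0459]
ee_rot: [-180.0, -0.0, -16.1]
ft_force: [-0.5, 0.7, 0.7]
finger_gap: 0.704
grasp_force: 0.0
```

```bash
python3 -m jog '[[[0,0,0],[0,0,0],0.9],[[0,0,0],[0,0,0],0.9],[[0,0,0],[0,0,0],0.9],[[0,0,0],[0,0,0],0.9],[[0,0,0],[0,0,0],0.9],[[0,0,0],[0,0,0],0.9],[[0,0,0],[0,0,0],0.9],[[0,0,0],[0,0,0],0.9]]' 40
```

```text
t: 7.87
tcp_pos: [0.6278, 0.295, 0.0455]
ee_rot: [180.0, 0.0, -16.1]
ft_force: [-1.0, -1.1, 0.8]
finger_gap: 0.273
grasp_force: 40.0
```

```bash
python3 -m jog '[[[0,0,0],[0,0,-0.3],0.9],[[0,0,0],[0,0,-0.8],0.9],[[0,0,0],[0,0,-1.5],0.9],[[0,0,-0.0129],[0,0,-2],0.9],[[0,0,-0.0129],[0,0,-2],0.9],[[0,0,-0.0129],[0,0,-2],0.9],[[0,0,-0.0129],[0,0,-1.5],0.9],[[0,0,-0.0129],[0,0,-1],0.9]]'
python3 -m jog '[[[0,0,0],[-0.06,0.9,0],0.9],[[0,0,0],[-0.12,1.8,0],0.9],[[0,0,0],[-0.14,2.1,0],0.9],[[0,0,0],[-0.14,2.1,0],0.9],[[0,0,0],[-0.14,2.1,0],0.9],[[0,0,0],[-0.14,2.1,0],0.9],[[0,0,0],[-0.14,2.1,0],0.9],[[0,0,0],[-0.14,2.1,0],0.9]]'
python3 -m jog '[[[0,0,0],[-0.14,2.1,0],0.9],[[0,0,0],[-0.14,2.1,0],0.9],[[0,0,0],[-0.14,2.1,0],0.9],[[0,0,0],[-0.14,2.1,0],0.9],[[0,0,0],[-0.14,2.1,0],0.9],[[0,0,0],[-0.14,2.1,0],0.9],[[0,0,0],[-0.09,1.2,0],0.9],[[0,0,0],[0,0,0],0.9]]'
python3 -m jog '[[[0,0,0],[0,0,0],0.9],[[0,0,0],[0,0,0],0.9],[[0,0,0],[0,0,0],0.9],[[0,0,0],[0,0,0],0.9],[[0,0,0],[0,0,0],0.9],[[0,0,0],[0,0,0],0.9],[[0,0,0],[0,0,0],0.9],[[0,0,0],[0,0,0],0.9]]'
```

```text
t: 8.53
tcp_pos: [0.6283, 0.2956, 0.1584]
ee_rot: [-179.9, -0.1, -12.4]
ft_force: [-0.0, -0.1, -5.5]
finger_gap: 0.272
grasp_force: 40.0
t: 9.2
tcp_pos: [0.5831, 0.1465, 0.1551]
ee_rot: [179.9, 0.2, -12.4]
ft_force: [0.8, -0.4, -5.9]
finger_gap: 0.267
grasp_force: 40.0
t: 9.87
tcp_pos: [0.5446, 0.0128, 0.1557]
ee_rot: [179.9, 0.2, -12.6]
ft_force: [0.3, 0.4, -5.3]
finger_gap: 0.274
grasp_force: 40.0
t: 10.53
tcp_pos: [0.5464, 0.0155, 0.1566]
ee_rot: [-180.0, -0.0, -12.4]
ft_force: [-0.2, 0.7, -4.4]
finger_gap: 0.272
grasp_force: 40.0
```

```bash
python3 - <<'E'
from h import *
from rig import readout
import cv2
s=readout.read_state();print(s['tcp_pos'],s['ee_rot'],s['ft_force'],s['grasp_force'])
K,T=wcal();p,d=imaging.snapshot('wrist');cv2.imwrite('pics/w4.png',p);np.savez('w4.npz',d=d,K=K,T=T)
def L(Q,yaw=np.radians(-12.4)):
    o=np.array([.6015,.0036]);return (Q[:,:2]-o)@np.array([[np.cos(yaw),-np.sin(yaw)],[np.sin(yaw),np.cos(yaw)]])*1000
P=wcloud(d,K,T);ok=(d>0)&(np.hypot(P[...,0]-.58,P[...,1])<.12)
def prof(Q,nm):
    q=L(Q);print(nm,len(q),np.median(Q[:,2]).round(4),np.percentile(q[:,1],[.3,99.7]).round(1))
    print([(b,q[abs(q[:,1]-b)<2,0].min().round(1),q[abs(q[:,1]-b)<2,0].max().round(1)) for b in range(-52,54,4) if (abs(q[:,1]-b)<2).sum()>3])
prof(P[ok&(P[...,2]>.07)&(P[...,2]<.09)],'fixed')
prof(P[ok&(P[...,2]>.14)&(P[...,2]<.165)],'carried top')
E
```

```text
[0.54636624 0.01548284 0.15657458] [-1.79997803e+02 -5.32761603e-03 -1.24075194e+01] [-0.18115658  0.74571019 -4.37576626] 39.95678711682558
fixed 10840 0.0798 [-54.9  54.5]
[(-52, np.float64(0.3), np.float64(47.8)), (-48, np.float64(0.3), np.float64(47.8)), (-44, np.float64(0.3), np.float64(47.8)), (-40, np.float64(0.2), np.float64(47.8)), (-36, np.float64(0.2), np.float64(47.8)), (-32, np.float64(0.3), np.float64(47.8)), (-28, np.float64(0.4), np.float64(47.9)), (-24, np.float64(0.3), np.float64(47.8)), (-20, np.float64(0.4), np.float64(47.8)), (-16, np.float64(0.3), np.float64(47.8)), (-12, np.float64(-8.3), np.float64(47.7)), (-8, np.float64(-11.2), np.float64(47.9)), (-4, np.float64(-12.7), np.float64(47.8)), (0, np.float64(-12.8), np.float64(47.7)), (4, np.float64(-12.6), np.float64(47.7)), (8, np.float64(-11.1), np.float64(47.8)), (12, np.float64(-8.4), np.float64(47.8)), (16, np.float64(0.3), np.float64(47.8)), (20, np.float64(0.3), np.float64(47.8)), (24, np.float64(0.4), np.float64(47.8)), (28, np.float64(29.2), np.float64(47.9)), (32, np.float64(29.2), np.float64(47.8)), (
[... 737 characters left out ...]
), (-8, np.float64(-40.5), np.float64(-39.4)), (-4, np.float64(-40.2), np.float64(-39.3)), (0, np.float64(-40.3), np.float64(-39.2)), (4, np.float64(-40.4), np.float64(-39.3)), (8, np.float64(-40.3), np.float64(-39.4)), (12, np.float64(-48.8), np.float64(-39.8)), (16, np.float64(-49.4), np.float64(-34.5)), (20, np.float64(-48.0), np.float64(-34.4)), (24, np.float64(-59.0), np.float64(-17.0)), (28, np.float64(-64.4), np.float64(-11.3)), (32, np.float64(-67.7), np.float64(-9.2)), (36, np.float64(-58.7), np.float64(-8.8)), (40, np.float64(-58.6), np.float64(-9.0)), (44, np.float64(-58.7), np.float64(-10.5)), (48, np.float64(-58.6), np.float64(-14.5)), (52, np.float64(-58.8), np.float64(-34.7))]
```

View pics/w4.png

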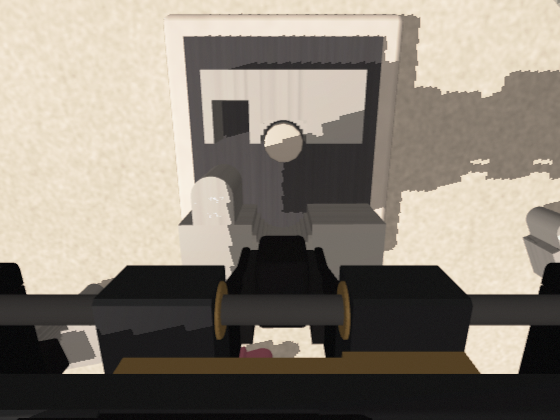

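The picture shows the carried half level, its key at (212,195) in line with the slot at (230,120) and the vial at (283,142). In numbers it is 0.6 mm and 0.35° off. I'll correct that and lower it.

```bash
python3 -m jog '[[[0,0,0.006],[0,0.06,0.5],0.9],[[0,0,0],[0,0,1],0.9],[[0,0,0],[0,0,1.2],0.9],[[0,0,0],[0,0,1.2],0.9],[[0,0,0],[0,0,1.2],0.9],[[0,0,0],[0,0,0.9],0.9],[[0,0,0],[0,0,0.5],0.9],[[0,0,0],[0,0,0.2],0.9]]'
python3 -m jog '[[[0,0,0],[0,0,0],0.9],[[0,0,0],[0,0,0],0.9],[[0,0,0],[0,0,0],0.9],[[0,0,0],[0,0,0],0.9],[[0,0,0],[0,0,0.1],0.9],[[0,0,0],[0,0,0.1],0.9],[[0,0,0],[0,0,0.1],0.9],[[0,0,0],[0,0,0],0.9]]'
```

```text
t: 11.25
tcp_pos: [0.5455, 0.0147, 0.0882]
ee_rot: [180.0, 0.1, -12.8]
ft_force: [-0.2, -0.1, -4.8]
finger_gap: 0.275
grasp_force: 40.0
t: 11.92
tcp_pos: [0.546, 0.0147, 0.0864]
ee_rot: [180.0, 0.0, -12.8]
ft_force: [-0.4, 0.3, -5.6]
finger_gap: 0.275
grasp_force: 40.0
```

```bash
python3 -m jog '[[[0,0,0],[0,0,0],0.9],[[0,0,0],[0,0,0],0.9],[[0,0,0],[0,0,0.05],0.9],[[0,0,0],[0,0,0],0.9],[[0,0,0],[0,0,0],0.9],[[0,0,0],[0,0,0],0.9],[[0,0,0],[0,0,0],0.9],[[0,0,0],[0,0,0],0.9]]'
python3 -m jog '[[[0,0,0],[0,0,0.05],0.9],[[0,0,0],[0,0,0],0.9],[[0,0,0],[0,0,0],0.9],[[0,0,0],[0,0,0],0.9],[[0,0,0],[0,0,0],0.9],[[0,0,0],[0,0,0],0.9],[[0,0,0],[0,0,0],0.9],[[0,0,0],[0,0,0],0.9]]'
python3 - <<'E'
from h import *
from rig import readout
import cv2
s=readout.read_state();print(s['tcp_pos'],s['ee_rot'],s['ft_force'],s['moment'])
K,T=wcal();p,d=imaging.snapshot('wrist');cv2.imwrite('pics/w5.png',p);np.savez('w5.npz',d=d,K=K,T=T)
def L(Q,yaw=np.radians(-12.4)):
    o=np.array([.6015,.0036]);return (Q[:,:2]-o)@np.array([[np.cos(yaw),-np.sin(yaw)],[np.sin(yaw),np.cos(yaw)]])*1000
P=wcloud(d,K,T);ok=(d>0)&(np.hypot(P[...,0]-.58,P[...,1])<.12)&(P[...,2]>.07)&(P[...,2]<.09)
n,l,st,_=cv2.connectedComponentsWithStats(ok.astype(np.uint8))
for i in range(1,n):
    if st[i,4]<300: continue
    Q=P[l==i];q=L(Q);print(len(q),np.median(Q[:,2]).round(4),np.percentile(q[:,1],[.3,99.7]).round(1))
    print([(b,float(q[abs(q[:,1]-b)<2,0].min().round(1)),float(q[abs(q[:,1]-b)<2,0].max().round(1))) for b in range(-52,54,4) if (abs(q[:,1]-b)<2).sum()>3])
E
```

```text
t: 12.58
tcp_pos: [0.5462, 0.0147, 0.0861]
ee_rot: [180.0, -0.0, -12.8]
ft_force: [-0.3, -0.5, -5.7]
finger_gap: 0.275
grasp_force: 40.0
t: 13.25
tcp_pos: [0.5462, 0.0147, 0.0855]
ee_rot: [-180.0, 0.0, -12.8]
ft_force: [0.1, -0.7, -6.3]
finger_gap: 0.268
grasp_force: 40.0
[0.54615887 0.01467478 0.08554226] [-1.79999317e+02  1.71371052e-03 -1.27699305e+01] [ 0.06460455 -0.71620619 -6.31255273] [0.01216809 0.04186794 0.00855058]
19901 0.0799 [-55.   54.5]
[(-52, 0.0, 48.2), (-48, 0.2, 48.1), (-44, 0.2, 48.3), (-40, 0.4, 48.3), (-36, 0.3, 48.1), (-32, 0.4, 48.3), (-28, 0.3, 47.8), (-24, 0.4, 47.8), (-20, 0.4, 47.9), (-16, 0.4, 48.1), (-12, 6.3, 48.0), (-8, 12.6, 48.0), (-4, 15.1, 48.0), (0, 16.5, 48.1), (4, 15.1, 48.0), (8, 12.5, 48.1), (12, 6.1, 48.2), (16, 0.2, 48.2), (20, 0.1, 48.3), (24, 0.3, 48.3), (28, 29.1, 48.2), (32, 29.1, 48.2), (36, 29.1, 48.3), (40, 29.2, 47.9), (44, 29.2, 47.9), (48, 0.2, 48.1), (52, 0.4, 48.0)]
2312 0.0778 [-13.5  13.1]
[(-12, -9.2, 8.9), (-8, -12.0, 12.7), (-4, -13.5, 13.7), (0, -13.6, 14.1), (4, -13.4, 13.6), (8, -11.1, 12.2), (12, -7.9, 9.1)]
9020 0.08 [-55.   54.4]
[(-52, -59.1, -34.5), (-48, -59.0, -34.2), (-44, -59.1, -34.2), (-40, -58.9, -34.4), (-36, -59.1, -34.4), (-32, -67.7, -34.4), (-28, -65.1, -34.3), (-24, -59.7, -34.3), (-20, -48.0, -34.3), (-16, -49.1, -34.5), (-12, -49.0, -40.0), (-8, -40.5, -39.4), (-4, -40.2, -39.4), (0, -40.3, -39.2), (4, -40.2, -39.4), (8, -40.5, -39.5), (12, -49.0, -40.5), (16, -49.1, -34.4), (20, -48.9, -34.4), (24, -60.5, -14.7), (28, -65.4, -10.3), (32, -67.2, -8.8), (36, -58.3, -8.5), (40, -58.4, -9.2), (44, -58.5, -11.4), (48, -58.6, -17.2), (52, -58.5, -34.3)]
```

Aligned to about 0.2 mm and 0.1°, with 34.7 mm to go. Sliding in.

```bash
python3 -m jog '[[[0,0,0],[0.3,0,0],0.9],[[0,0,0],[0.4,0,0],0.9],[[0,0,0],[0.4,-0.01,0],0.9],[[0,0,0],[0.4,0,0],0.9],[[0,0,0],[0.4,0,0],0.9],[[0,0,0],[0.4,-0.01,0],0.9],[[0,0,0],[0.3,0,0],0.9],[[0,0,0],[0.2,0,0],0.9]]'
python3 -m jog '[[[0,0,0],[0.1,0,0],0.9],[[0,0,0],[0.1,0,0],0.9],[[0,0,0],[0.1,0,0],0.9],[[0,0,0],[0,0,0],0.9],[[0,0,0],[0,0,0],0.9],[[0,0,0],[0,0,0],0.9],[[0,0,0],[0,0,0],0.9],[[0,0,0],[0,0,0],0.9]]'
```

```text
t: 13.97
tcp_pos: [0.5742, 0.0085, 0.0855]
ee_rot: [-180.0, -0.0, -12.8]
ft_force: [-0.0, 0.6, -5.7]
finger_gap: 0.271
grasp_force: 40.0
t: 14.63
tcp_pos: [0.5764, 0.008, 0.0855]
ee_rot: [-180.0, 0.0, -12.8]
ft_force: [-0.2, 0.3, -6.5]
finger_gap: 0.272
grasp_force: 40.0
```

```bash
python3 -m jog '[[[0,0,0],[0.1,0,0.03],0.9],[[0,0,0],[0.1,0,0.03],0.9],[[0,0,0],[0,0,0.02],0.9],[[0,0,0],[0,0,0],0.9],[[0,0,0],[0,0,0],0.9],[[0,0,0],[0,0,0],0.9],[[0,0,0],[0,0,0],0.9],[[0,0,0],[0,0,0],0.9]]'
python3 -m jog '[[[0,0,0],[0.05,0,0],0.9],[[0,0,0],[0.05,0,0],0.9],[[0,0,0],[0.05,0,0],0.9],[[0,0,0],[0.05,0,0],0.9],[[0,0,0],[0,0,0],0.9],[[0,0,0],[0,0,0],0.9],[[0,0,0],[0,0,0],0.9],[[0,0,0],[0,0,0],0.9]]'
```

```text
t: 15.3
tcp_pos: [0.577, 0.0079, 0.0855]
ee_rot: [180.0, 0.2, -12.8]
ft_force: [-5.2, 0.9, 4.0]
finger_gap: 0.271
grasp_force: 40.0
t: 15.97
tcp_pos: [0.5793, 0.0075, 0.0855]
ee_rot: [-180.0, 0.1, -12.8]
ft_force: [-5.3, 1.1, 5.9]
finger_gap: 0.274
grasp_force: 40.0
```

```bash
python3 -m jog '[[[0,0,0],[0.05,0,0],0.9],[[0,0,0],[0.05,0,0],0.9],[[0,0,0],[0,0,0],0.9],[[0,0,0],[0,0,0],0.9],[[0,0,0],[0,0,0],0.9],[[0,0,0],[0,0,0],0.9],[[0,0,0],[0,0,0],0.9],[[0,0,0],[0,0,0],0.9]]'
python3 -m jog '[[[0,0,0],[0.05,0,0],0.9],[[0,0,0],[0.05,0,0],0.9],[[0,0,0],[0,0,0],0.9],[[0,0,0],[0,0,0],0.9],[[0,0,0],[0,0,0],0.9],[[0,0,0],[0,0,0],0.9],[[0,0,0],[0,0,0],0.9],[[0,0,0],[0,0,0],0.9]]'
```

```text
t: 16.63
tcp_pos: [0.5802, 0.0073, 0.0855]
ee_rot: [-180.0, 0.1, -12.8]
ft_force: [-5.5, 1.9, 6.1]
finger_gap: 0.271
grasp_force: 40.0
t: 17.3
tcp_pos: [0.5803, 0.0073, 0.0855]
ee_rot: [180.0, 0.2, -12.8]
ft_force: [-6.9, 1.5, 8.0]
finger_gap: 0.269
grasp_force: 40.0
```

```bash
python3 -m jog '[[[0,0,0],[0.05,0,0],0.9],[[0,0,0],[0.05,0,0],0.9],[[0,0,0],[0.05,0,0],0.9],[[0,0,0],[0.05,0,0],0.9],[[0,0,0],[0,0,0],0.9],[[0,0,0],[0,0,0],0.9],[[0,0,0],[0,0,0],0.9],[[0,0,0],[0,0,0],0.9]]'
cat > chk.py <<'E'
from h import *
from rig import readout
import cv2,sys
s=readout.read_state();print(s['tcp_pos'],s['ee_rot'],s['ft_force'],s['moment'])
K,T=wcal();p,d=imaging.snapshot('wrist');cv2.imwrite('pics/%s.png'%sys.argv[1],p)
yaw=np.radians(-12.4);P=wcloud(d,K,T);q=(P[...,:2]-[.6015,.0036])@np.array([[np.cos(yaw),-np.sin(yaw)],[np.sin(yaw),np.cos(yaw)]])*1000
for b in(-50,-40,-30,-20,18,22,51,53):
    m=(abs(q[...,1]-b)<1)&(abs(q[...,0])<70)&(P[...,2]>.03)&(d>0)
    hi=m&(P[...,2]>.077)&(P[...,2]<.083);x=np.sort(q[hi][:,0])
    g=np.diff(x);i=g.argmax() if len(g) else 0
    print(b,'top x',x[[0,-1]].round(1),'biggest gap',g[i].round(2),'at',x[i].round(1),'mean z back/front',P[hi&(q[...,0]<-2)][:,2].mean().round(4),P[hi&(q[...,0]>2)][:,2].mean().round(4),'low pts near face',int((m&(abs(q[...,0])<4)&(P[...,2]<.076)).sum()))
E
python3 chk.py w6
```

```text
t: 17.97
tcp_pos: [0.5804, 0.0072, 0.0855]
ee_rot: [180.0, 0.5, -12.8]
ft_force: [-10.1, 1.8, 9.5]
finger_gap: 0.274
grasp_force: 40.0
[0.58037365 0.00721154 0.08553725] [179.98412904   0.46096163 -12.75513153] [-10.0830425    1.7644966    9.47617135] [0.31976221 1.61463679 0.00213737]
-50 top x [-24.   48.2] biggest gap 0.83 at -5.3 mean z back/front 0.0799 0.0799 low pts near face 0
-40 top x [-23.6  48.1] biggest gap 0.54 at 36.9 mean z back/front 0.0799 0.0799 low pts near face 0
-30 top x [-32.1  48.1] biggest gap 0.86 at -32.1 mean z back/front 0.08 0.0799 low pts near face 0
-20 top x [-12.4  48.2] biggest gap 0.57 at 1.4 mean z back/front 0.0799 0.0799 low pts near face 0
18 top x [-12.6  48.3] biggest gap 0.68 at -6.2 mean z back/front 0.0799 0.0799 low pts near face 0
22 top x [-18.1  48.2] biggest gap 0.82 at -17.6 mean z back/front 0.08 0.0798 low pts near face 0
51 top x [-23.4  48.3] biggest gap 0.61 at -4.4 mean z back/front 0.08 0.08 low pts near face 0
53 top x [-23.1  48.2] biggest gap 0.68 at 26.3 mean z back/front 0.0801 0.08 low pts near face 0
```

View pics/w6.png

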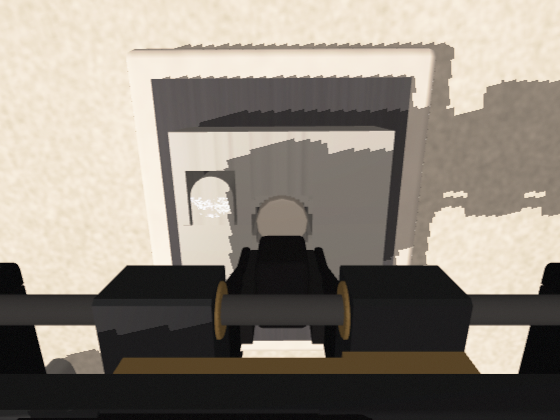

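The picture shows the key's rounded nose in the slot at (212,195) and no gap between the joint faces, with both tops at 80 mm. I'll ease most of the push, release, rise and check.

```bash
python3 -m jog '[[[0,0,0],[-0.1,0,0],0.9],[[0,0,0],[-0.1,0,-0.03],0.9],[[0,0,0],[0,0,0],0.9],[[0,0,0],[0,0,0],0.9],[[0,0,0],[0,0,0],0.6],[[0,0,0],[0,0,0],0.4],[[0,0,0],[0,0,0],0.3],[[0,0,0],[0,0,0],0.3]]'
python3 -m jog '[[[0,0,0],[0,0,0],0.3],[[0,0,0],[0,0,0],0.3],[[0,0,0],[0,0,0],0.3],[[0,0,0],[0,0,0],0.3],[[0,0,0],[0,0,0],0.3],[[0,0,0],[0,0,0],0.3],[[0,0,0],[0,0,0],0.3],[[0,0,0],[0,0,0],0.3]]'
```

```text
t: 18.68
tcp_pos: [0.5838, 0.0063, 0.0855]
ee_rot: [-180.0, -0.2, -12.8]
ft_force: [-0.3, -0.5, 1.0]
finger_gap: 0.495
grasp_force: 0.0
t: 19.35
tcp_pos: [0.5823, 0.0067, 0.085]
ee_rot: [-180.0, 0.0, -12.8]
ft_force: [-0.3, -0.5, 0.1]
finger_gap: 0.7
grasp_force: 0.0
```

```bash
python3 -m jog '[[[0,0,0],[0,0,-0.3],0.3],[[0,0,0],[0,0,-0.8],0.3],[[0,0,0],[0,0,-1.5],0.3],[[0,0,0],[0,0,-2],0.3],[[0,0,0],[-0.5,0,-2],0.3],[[0,0,0],[-1,0,-2],0.3],[[0,0,0],[-1,0,-1],0.3],[[0,0,0],[-0.5,0,-0.5],0.3]]'
python3 -m jog '[[[0,0,0],[0,0,0],0.3],[[0,0,0],[0,0,0],0.3],[[0,0,0],[0,0,0],0.3],[[0,0,0],[0,0,0],0.3],[[0,0,0],[0,0,0],0.3],[[0,0,0],[0,0,0],0.3],[[0,0,0],[0,0,0],0.3],[[0,0,0],[0,0,0],0.3]]'
python3 chk.py w7
```

```text
t: 20.02
tcp_pos: [0.553, 0.0135, 0.1885]
ee_rot: [-180.0, -0.2, -12.8]
ft_force: [0.1, 0.3, -0.8]
finger_gap: 0.7
grasp_force: 0.0
t: 20.68
tcp_pos: [0.553, 0.0133, 0.1857]
ee_rot: [180.0, 0.0, -12.8]
ft_force: [0.4, 1.0, 1.1]
finger_gap: 0.699
grasp_force: 0.0
[0.55303978 0.01329256 0.18570019] [ 1.79999280e+02  3.41944746e-02 -1.27749511e+01] [0.38327435 1.03117379 1.06683214] [0.04764979 0.00852483 0.04751627]
-50 top x [-44.1  47.4] biggest gap 1.16 at -40.6 mean z back/front 0.0799 0.08 low pts near face 0
-40 top x [-44.   47.6] biggest gap 1.06 at -27.2 mean z back/front 0.0799 0.0798 low pts near face 0
-30 top x [-44.   47.6] biggest gap 0.85 at -18.9 mean z back/front 0.0799 0.0799 low pts near face 0
-20 top x [-43.9  47.7] biggest gap 1.02 at -8.4 mean z back/front 0.0798 0.08 low pts near face 0
18 top x [-43.7  48. ] biggest gap 1.0 at -39.4 mean z back/front 0.0799 0.0798 low pts near face 0
22 top x [-43.6  48. ] biggest gap 1.01 at -40.1 mean z back/front 0.0799 0.0798 low pts near face 0
51 top x [-43.7  47.5] biggest gap 0.98 at -42.5 mean z back/front 0.0799 0.0799 low pts near face 0
53 top x [-43.3  47.4] biggest gap 0.91 at -43.2 mean z back/front 0.0798 0.08 low pts near face 0
```

View pics/w7.png

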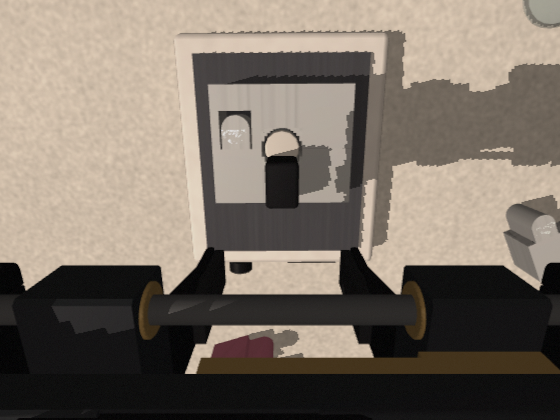

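The released half stands upright around the vial at (283,145). Overall depth is about 91.5 mm all along, against 92 mm nominal, so the faces are flush. Handing in.

```bash
python3 -c "
from rig import workorder
print(workorder.hand_in())"
```

```text
the job is handed in; nothing more can be done
None
```

The matching half (block A) stands upright on the hotplate, slid fully home and released; the last wrist picture and depth check show no gap between the joint faces, and the job was handed in at about 21 s of the 48 s allowed.

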